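# Crank up the pot stand to its stop

## Robot

A 7-joint arm with a two-finger parallel gripper is mounted at the origin on a cart in front of the work surface, level with it; the furniture and walls round the work are solid. World frame = base frame: x ahead of the robot, y to its left, z up, the work surface at z = 0. Lengths are in m, angles in degrees, forces in N, time in s.
With the tool pointing down it reaches from about 0.35 to 0.9 m from the base axis. Payload 7.2 kg.
Tool frame: the origin (TCP) lies midway between the tips of the shut fingers; the grasp point (between the pads) lies 19 mm behind it; z points along the fingers, y is the line along which they close (so a half turn about z gives the same grasp; the last joint's range is limited). The gripper opens to 85 mm and grips with 20 to 120 N. Pads are 22 mm wide; open, the fingers measure 114 mm over their backs; the gripper's body (76 mm by 85 mm) begins 54 mm behind the grasp point. The pads swing forward as they close: fully open they stand 13 mm farther back than shut.
Start: joints at [60.607, 23.554, -0.728, 91.456, 0.321, 64.991, -4.71], TCP at [0.269, -0.564, 0.231] pointing down, gripper open.
Joint ranges: [-169.25, 169.25], [-16.82, 113.86], [-84.01, 82.57], [7.8, 145.47], [-59.2, 239.2], [7.22, 106.19], [-163.78, 163.78]. Speed limits (degrees/s): [136.94, 136.94, 172.46, 172.46, 180, 180, 180].

## Interface

Orientations are given as [roll, pitch, yaw] about the fixed x, y, z axes, in that order (R = Rz(yaw) Ry(pitch) Rx(roll)).
In Python, from station import read_state, get_image, camera_info, sign_off, boxes_of, cut_out gives the robot as it stands. The module is installed in compiled form; this text tells all that it offers.
- The arm moves only by the shell command python3 -m pendant 'ROWS' [OPENING] [FORCE]. ROWS is a JSON object of lists of equal length, an entry for each row: "xyz": the shift along the tool's x, y, z in mm, a list of three; "twist": the turn about the tool's z in degrees. In form: {"xyz": [[dx, dy, dz], ...], "twist": [twist, ...]}. A call has 1 to 20 rows; each row is the pose to reach, as a shift and turn from the pose commanded when the call began, along the tool's axes at that moment; what a row does not reach only later rows make up. A row lasts 1/12 s, in which the tool goes at most 41.7 mm and 7.16 degrees, less where a joint would pass 70% of its speed; a pose out of reach is approached as far as the arm can. A call with a gripper value outside its range is refused whole. OPENING is the closure, from 0 (fully open) to 1 (shut), set as the call begins (- or left out, the last holds). The fingers move at their own pace and stop on an object; FORCE is the grip in N (left out, the last holds). Time passes only in rows, so rows that repeat a pose let the fingers close. It gives the time, the measured TCP pose, the force, the opening and the grip force at its end, in the units of the state.
- read_state(): the state, without advancing time (a new reading comes with each control period).
- get_image(name): name is "scene" or "top"; returns (picture, depth): 400x640x3 uint8, red, green, blue; 400x640 float32, m along the optical axis (not along the pixel's ray), 0 where there is no reading.
- camera_info(name): a dict with "fovy" (degrees; the focal length in pixels is half the picture's height over the tangent of half this angle, whatever the lens; pixels are square), "cx", "cy" (the principal point, pixels), "eye" and "orientation" of the camera in the world. Camera axes: x right, y down, z forward; pixel columns grow to the right and rows downward; lengths in m; the calibration is good to about 2 mm. A picture is of the moment at which its call begins. camera_info takes no time and is no camera call.
- sign_off(): hands the job in; it is judged then, once.
Trained networks look in the newest picture that a camera, given by its name, has taken for a name from the list of things; names that differ only in an ending like _2 or _b are one class to them, and where a whole thing is asked for, a point or a joint stands for the part that bears it (a point fixed in the world has none). Each returns a list of dicts, best first, with "p" (0 to 1); they miss things now and then, are a little off and sometimes report something else, mostly with a low value. They report only what shows in the picture. A call takes as long as a camera call.
- boxes_of(camera, query): "rect" ([left, top, right, bottom] in pixels, round what is visible of it).
- cut_out(camera, query): "pixels" (400x640 bool, what is visible of it) and "rect" ([left, top, right, bottom] in pixels, round what is visible of it).
The state is a dict: "time": time; "joint_positions": joint angles; "qvel": joint speeds; "effort": joint torques, N m; "eef_pos": TCP position; "eef_rot": TCP orientation; "wrist_force": force on the tool from outside, world axes, zero at the start; "torque": the same for the moment, N m; "finger_gap": finger opening in m; "grasp_force": force on a finger pad.
Only numpy, scipy, OpenCV 4.12 (cv2) and the standard library are available. Lean on these libraries where they do the work, as an engineer would, in place of code of your own. Each camera call takes 0.05 s, during which the arm holds its last target. There are 200 camera calls.

## Task

Fit the loose crank all the way down onto the square shaft on top of the little screw-jack stand, then wind it by its upright wooden grip, clockwise seen from above, until the table with the black pot comes up firmly against its top stop. Stop as soon as you feel it firm and do not force it; leave the crank sitting on the shaft, keep the fingers off the pot, and leave everything else where it is.

Things in the scene. Friction and masses are not known exactly. Their poses are not given: they have to be found in the camera images.
- stand: fixed screw-jack stand for a small pot: dark base 146 x 86 mm, grey column 44 x 60 mm, 120 mm high, with a steel bearing cap (42 mm across, top 125 mm above the origin) for the shaft. Origin: underside, straight below the shaft axis; z up; the round table lies towards its own -x (roughly the robot). Two guide rods before the column
- shaft_tip (a point): top of the upright square drive shaft (22 x 22 mm, domed nose, 32 mm above the bearing cap), 157 mm above the stand's origin. z up; x and y are square to its flats and turn with it. Clockwise from above raises the table, 6 mm a turn. It turns stiffly (about 0.22 N m, 3.5 N at the crank's grip), stays where it is left, and is springy: it twists 0.08 rad per N m
- screw: the screw inside the column, below the shaft; origin on the shaft axis 125 mm above the stand's origin, z up. It turns with the shaft, joined to it by a spring: their x axes are parallel when no load is on the shaft and differ by 0.08 rad per N m of crank torque
- table: round steel table (72 mm across) with a small black screw-lid pot (58 mm across, 50 mm high) fixed in its rim. Origin: centre of its top, 75 mm from the shaft axis; z up. Starts 33 to 39 mm above the stand's origin; a hard top stop, set differently each time between 44 and 46 mm, must be felt: the resistance at the grip rises steeply. Firm is 7 to 15 N more than in winding; 25 N more is forcing
- hub (a point): centre of the loose steel crank's square hub (34 x 34 mm, 50 mm high). The crank lies socket down; z up; the flat arm (18 mm wide, 9 mm thick, level with the underside) runs along +x: pinch the hub across y. Socket in the underside: 23.6 mm square, flats along x and y, 40 mm deep; 260 g. Fitted, the hub's underside rests on the bearing cap, this point 150 mm above the stand's origin
- grip_mid (a point): middle of the crank's upright round wooden grip (21 mm diameter, 46 mm long, its top 58 mm above the crank's underside; this point is 35 mm above the crank's underside), 65 mm from the hub's axis along the crank's +x. The grip revolves freely on its pin
- glass_a: drinking glass upside down, 64 mm across, 89 mm high, bystander; origin at its underside
- egg_cup: turned wooden egg cup, 47 mm across, 58 mm high, bystander; origin at its underside
- shaker: small steel shaker, 37 mm across, 64 mm high, bystander; origin at its underside
- mug: cream mug upside down, 63 x 88 x 51 mm, bystander; origin at its underside
- minute_timer: wind-up minute timer, 59 mm across, 47 mm high, bystander; origin at its underside
- clip_jar: low glass clip-top jar, 97 x 81 x 84 mm, bystander; origin at its underside

How it is judged (in metres and radians):
On the way, in this order (a step that is already met when the one before it is completed fails the run):
1. the crank sits fully down on the square shaft (horizontal distance between hub and shaft_tip below 0.004 m and z of hub in the frame of stand below 0.1535 m and angle between hub's own z axis and vertical below 0.08 rad), for 0.2 s.
2. the table is wound up firmly against its top stop with the crank fitted: it rises no more while the springy shaft is twisted by over 0.05 rad (0.6 N m, about 6 N more at the grip than in winding) (all of step 1 and z of table in the frame of stand above 0.0437 m and angle between the x axis of shaft_tip and the x axis of screw, either way round above 0.05 rad and linear speed of table below 0.0003 m/s), for 0.15 s.
At the end, for the whole second after the job is handed in: the table stays wound up (its top over 43.7 mm above the stand's underside, where the lowest setting of the stop lies); the crank sits on the shaft with its hub within 3.5 mm of fully down, within 4 mm of the axis and upright; the crank is at rest (all of step 1 and z of table in the frame of stand above 0.0437 m and linear speed of crank below 0.02 m/s); the robot touches nothing.
It fails at once if the screw is forced: the springy shaft is twisted by more than 0.16 rad (1.9 N m, over 25 N more at the grip than in winding) (angle between the x axis of shaft_tip and the x axis of screw, either way round above 0.16 rad).
It fails at once if the fingers push on the pot or its table with more than 3 N (contact force between the fingers and table above 3 N).
It fails at once if a bystander is shifted by more than 30 mm (distance of any of glass_a, egg_cup, shaker, mug, minute_timer from where it was at the start of the episode above 0.03 m).
It also fails if it takes over 72 s, if anything falls off the work surface, if the arm or the gripper's body presses on something with over 40 N, if the wrist force passes 120 N, or if a joint passes its speed limit or range.

## Working session

There is one attempt and no reset: what is moved stays moved. The work goes in short steps, Python scripts to look and compute and a shell command to move; the robot and the scene stay as the last step left them, time stands still between calls to the robot, and variables do not carry over. Pictures are saved under pics/ and viewed, at most 10 in all, crops included, and the job is handed in when it is done.

```bash
mkdir -p pics
cat > h.py <<'E'
import numpy as np, cv2
from station import *
from scipy.spatial.transform import Rotation as R
def cam(n):
    c=camera_info(n); f=200/np.tan(np.radians(c['fovy']/2)); return c,f
def rot(c):
    o=np.array(c['orientation'],float)
    return o if o.shape==(3,3) else (R.from_euler('xyz',o,degrees=True).as_matrix() if o.size==3 else None)
def cloud(n,d):
    c,f=cam(n); v,u=np.mgrid[0:400,0:640]
    P=np.stack([(u+.0-c['cx'])/f*d,(v-c['cy'])/f*d,d],-1)
    return P@rot(c).T+np.array(c['eye'])
E
python3 - <<'E'
from h import *
for n in ('scene','top'):
    print(camera_info(n)); p,d=get_image(n); cv2.imwrite(f'pics/{n}1.png',p[...,::-1]); 
    for q in ('hub','grip_mid','stand','shaft_tip','table','glass_a','egg_cup','shaker','mug','minute_timer','clip_jar'):
        r=boxes_of(n,q); print(n,q,[(np.round(x['rect']),round(x['p'],2)) for x in r[:2]])
print(read_state())
E
```

```text
{'fovy': 56.228740531131244, 'cx': 320.71371294846233, 'cy': 193.85119103926849, 'eye': array([-0.12703014, -0.88297886,  0.6142535 ]), 'orientation': array([-116.72123732,   -1.34785777,  -37.30714294])}
scene hub [(array([318., 240., 356., 268.]), 0.88)]
scene grip_mid [(array([404., 278., 429., 305.]), 0.59)]
scene stand [(array([231., 153., 275., 202.]), 0.98)]
scene shaft_tip [(array([258., 153., 268., 161.]), 0.55), (array([236., 152., 274., 201.]), 0.53)]
scene table [(array([230., 171., 264., 194.]), 0.93)]
scene glass_a []
scene egg_cup [(array([259., 152., 271., 162.]), 0.67), (array([293., 205., 308., 232.]), 0.61)]
scene shaker [(array([279., 217., 289., 235.]), 0.54)]
scene mug [(array([225., 171., 240., 189.]), 0.7), (array([314., 242., 356., 265.]), 0.68)]
scene minute_timer [(array([405., 277., 430., 304.]), 0.6), (array([260., 153., 269., 163.]), 0.17)]
scene clip_jar [(array([455., 274., 496., 318.]), 0.8)]
{'fovy': 43.71966108580219, 'cx': 320.8000631317781, 'cy': 201.2117678070928, 'eye': array([-0.19065136, -0.41130877,  1.8000627 ]), 'orientation': array([-1.569
[... 605 characters left out ...]
me': 1.2, 'joint_positions': array([60.60693384, 23.55380908, -0.72815794, 91.45658881,  0.3213536 ,
       64.99274467, -4.71014989]), 'qvel': array([-0.01910254, -0.03514562, -0.07878031, -0.02696972, -0.07485979,
        0.02159403, -0.05901856]), 'effort': array([ 6.20886422e-04, -6.00428295e+01,  6.81133512e-01, -2.99744242e+01,
        1.37465334e-02,  2.05924065e-03,  6.66668811e-06]), 'eef_pos': array([ 0.26890858, -0.56417066,  0.2312951 ]), 'eef_rot': array([-1.79998922e+02,  3.42182977e-04,  2.54862672e+01]), 'wrist_force': array([-0.02999005, -0.28804294, -0.59412069]), 'torque': array([ 0.05568135,  0.05739112, -0.0449501 ]), 'grasp_force': 0.0, 'finger_gap': 0.0853650796276235}
```

View pics/scene1.png

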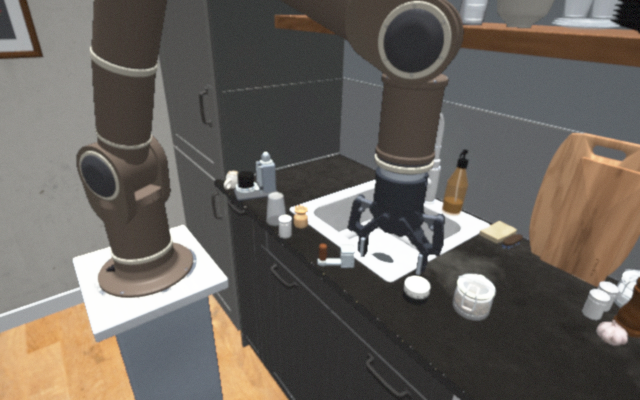

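View pics/top1.png

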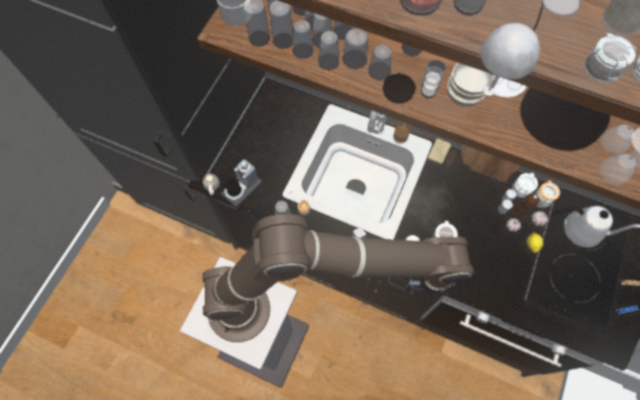

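The scene view shows the stand at about (255,178) with its shaft near (265,157), the pot at (246,182) and the mug at (231,180). The crank lies at (320–356, 243–268), hub on the right near (347,257) and wooden grip at (322,252). In the top view the stand is near (240,180), and the arm partly hides the crank near (360,233).

Run:
```python
from h import *
ims=[]
for n,b in (('scene',(300,225,380,285)),('scene',(215,140,295,200)),('top',(195,145,275,205)),('top',(330,210,410,270))):
    p,d=get_image(n); X=cloud(n,d); np.savez(f'{n}1.npz',p=p,d=d,X=X)
    l,t,r,bb=b; ims.append(cv2.resize(p[t:bb,l:r,::-1],(400,300),interpolation=cv2.INTER_CUBIC))
    if n=='scene':
        for q in (('hub','grip_mid','stand','table','shaft_tip','mug')):
            for m in cut_out(n,q)[:1]:
                k=m['pixels']&(d>0); Y=X[k]; print(q,m['p'],k.sum(),np.round(m['rect']),np.round(np.percentile(Y,[2,50,98],0),3).tolist())
cv2.imwrite('pics/c.png',np.vstack([np.hstack(ims[:2]),np.hstack(ims[2:])]))
```

```text
hub 0.84 573 [315. 244. 359. 267.] [[0.369, -0.308, 0.001], [0.413, -0.279, 0.026], [0.456, -0.245, 0.057]]
stand 0.97 1269 [232. 152. 275. 202.] [[0.363, 0.167, 0.003], [0.436, 0.192, 0.056], [0.488, 0.322, 0.14]]
table 0.63 424 [231. 169. 265. 194.] [[0.365, 0.183, 0.014], [0.393, 0.203, 0.054], [0.441, 0.247, 0.086]]
shaft_tip 0.63 1156 [236. 154. 275. 203.] [[0.364, 0.167, 0.012], [0.438, 0.192, 0.06], [0.482, 0.237, 0.144]]
mug 0.53 226 [224. 170. 239. 190.] [[0.354, 0.233, 0.0], [0.384, 0.313, 0.032], [0.414, 0.377, 0.068]]
hub 0.86 522 [316. 241. 357. 267.] [[0.369, -0.308, 0.002], [0.414, -0.282, 0.028], [0.446, -0.247, 0.057]]
grip_mid 0.55 125 [320. 243. 327. 262.] [[0.368, -0.259, 0.015], [0.374, -0.254, 0.039], [0.387, -0.244, 0.06]]
stand 0.94 1315 [234. 150. 276. 203.] [[0.362, 0.166, 0.005], [0.437, 0.192, 0.058], [0.503, 0.365, 0.145]]
table 0.85 444 [234. 170. 266. 192.] [[0.365, 0.183, 0.017], [0.394, 0.204, 0.053], [0.468, 0.369, 0.086]]
mug 0.6 228 [226. 169. 238. 188.] [[0.354, 0.23, 0.0], [0.384, 0.313, 0.032], [0.412, 0.375, 0.075]]
```

View pics/c.png

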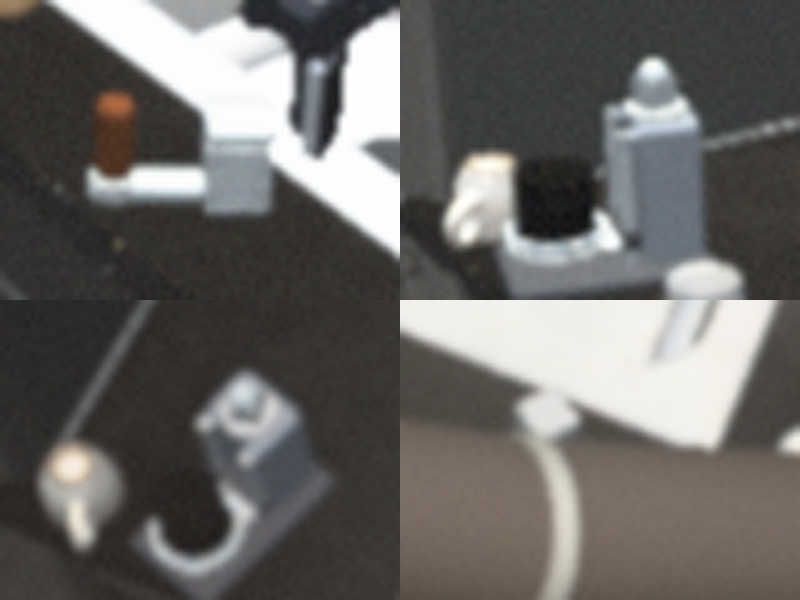

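Run:
```python
from h import *
def near(X,c,r,z0,z1): return (np.hypot(X[...,0]-c[0],X[...,1]-c[1])<r)&(X[...,2]>z0)&(X[...,2]<z1)
for n in ('scene','top'):
    z=np.load(f'{n}1.npz'); X=z['X']
    for lab,c,r,z0,z1 in (('hubtop',(.43,-.293),.035,.045,.058),('grip',(.376,-.25),.025,.02,.065),('arm',(.40,-.27),.03,.005,.015),('table',(.55,-.1),.0,0,0),
        ('column',(.46,.21),.06,.105,.127),('shaft',(.46,.21),.05,.135,.165),('cap',(.46,.21),.04,.121,.132),('pot',(.393,.205),.045,.075,.1),('base',(.42,.2),.11,.008,.03)):
        m=near(X,c,r,z0,z1)
        Y=X[m]
        if len(Y)<4: print(n,lab,len(Y)); continue
        rc=cv2.minAreaRect((Y[:,:2]*1000).astype(np.float32))
        print(n,lab,len(Y),'med',np.round(np.median(Y,0),4),'zmax',Y[:,2].max().round(4),'rect',np.round(rc[0],1),np.round(rc[1],1),round(rc[2],1))
```

```text
scene hubtop 119 med [ 0.4292 -0.2888  0.0501] zmax 0.0531 rect [ 430.5 -287.2] [38.7 33.8] 53.7
scene grip 117 med [ 0.3744 -0.2543  0.0428] zmax 0.0598 rect [ 378.1 -249.7] [19.5 18.6] 19.9
scene arm 97 med [ 0.4012 -0.267   0.009 ] zmax 0.0146 rect [ 402.9 -269. ] [24.1 55.3] 42.3
scene table 0
scene column 145 med [0.4582 0.1829 0.1162] zmax 0.1267 rect [466.1 199.1] [61. 56.] 70.6
scene shaft 49 med [0.4647 0.1944 0.1455] zmax 0.1576 rect [465.  195.6] [15.2 28.2] 52.1
scene cap 45 med [0.4645 0.191  0.1248] zmax 0.131 rect [468.2 195. ] [32.2 37.7] 74.0
scene pot 130 med [0.3942 0.2134 0.0841] zmax 0.0964 rect [404.4 218.3] [54.8 72. ] 77.0
scene base 292 med [0.4097 0.1895 0.0141] zmax 0.0298 rect [403.3 211.1] [106.4 169.4] 35.4
top hubtop 64 med [ 0.429  -0.2868  0.0503] zmax 0.0572 rect [ 429.2 -285.7] [36.2 32.5] 52.0
top grip 0
top arm 2
top table 0
top column 145 med [0.4598 0.1901 0.1176] zmax 0.1266 rect [464.5 202.2] [60.6 58.3] 73.3
top shaft 44 med [0.4646 0.2002 0.1485] zmax 0.1622 rect [468.9 202.3] [28.6 25.3] 14.8
top cap 49 med [0.4646 0.1916 0.1241] zmax 0.1317 rect [468.8 201.3] [53.3 40.1] 70.6
top pot 168 med [0.3958 0.2221 0.0839] zmax 0.0989 rect [403.3 220.1] [52.9 72.6] 79.1
top base 260 med [0.4093 0.1883 0.0133] zmax 0.0299 rect [434.5 201.9] [206.7 168.5] 79.5
```

```bash
python3 -m pendant '{"xyz":[[40,-27,11],[80,-55,22],[120,-82,33],[160,-110,44],[200,-137,55],[240,-165,66],[264,-181,71],[264,-181,71],[264,-181,71],[264,-181,71],[264,-181,71],[264,-181,71]],"twist":[6,12,18,24,31,38,45,52,59,62.5,62.5,62.5]}' 0 60
python3 - <<'E'
from h import *
s=read_state(); print(s['eef_pos'],s['eef_rot'],s['joint_positions'])
def near(X,c,r,z0,z1): return (np.hypot(X[...,0]-c[0],X[...,1]-c[1])<r)&(X[...,2]>z0)&(X[...,2]<z1)
acc={}
for n in ('scene','top'):
  for i in range(4):
    p,d=get_image(n); X=cloud(n,d)
    for lab,c,r,z0,z1 in (('hubtop',(.43,-.288),.03,.046,.056),('grip',(.376,-.25),.025,.02,.056),('griptop',(.376,-.25),.02,.056,.065)):
        Y=X[near(X,c,r,z0,z1)]; acc.setdefault((n,lab),[]).append(Y)
  cv2.imwrite(f'pics/{n}2.png',p[...,::-1])
for k,v in acc.items():
    Y=np.vstack(v)
    if len(Y)<4: print(k,len(Y)); continue
    rc=cv2.minAreaRect((Y[:,:2]*1000).astype(np.float32)); print(k,len(Y),np.round(Y.mean(0),4),np.round(rc[0],1),np.round(rc[1],1),round(rc[2],1))
E
```

```text
time: 3.0
eef_pos: [0.4294, -0.2873, 0.1604]
eef_rot: [180.0, -0.0, -36.8]
wrist_force: [-1.1, -0.3, 0.2]
finger_gap: 0.0857
grasp_force: 0.0
[ 0.42944191 -0.28730741  0.16042333] [ 1.79983014e+02 -1.94618818e-02 -3.68252322e+01] [ 25.79449466  17.43321336   3.17548762 111.23260078  -1.19264927
  51.3484801  -97.25613954]
('scene', 'hubtop') 457 [ 0.4297 -0.2883  0.0497] [ 430.6 -287.1] [39.7 34. ] 54.1
('scene', 'grip') 372 [ 0.3751 -0.2539  0.0386] [ 375.6 -252.8] [16.8 19.5] 48.8
('scene', 'griptop') 88 [ 0.3779 -0.2491  0.0577] [ 378.4 -248.9] [19.2 15.3] 20.8
('top', 'hubtop') 229 [ 0.4292 -0.285   0.0502] [ 428.3 -285.4] [36.5 36.3] 52.2
('top', 'grip') 120 [ 0.374  -0.2472  0.0433] [ 376.7 -246.4] [24.  19.7] 28.9
('top', 'griptop') 40 [ 0.3767 -0.2481  0.0593] [ 375.9 -247.7] [15.4 18. ] 73.6
```

View pics/scene2.png

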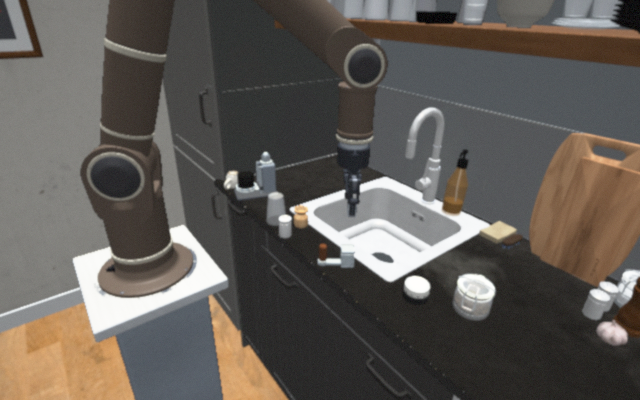

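The hub is at (347,256), directly below the gripper at (352,205), and the two cameras agree on it to about 2 mm. Descending to pinch it.

```bash
python3 -m pendant '{"xyz":[[0,-0.5,25],[0,-0.5,55],[0,-0.5,85],[0,-0.5,110],[0,-0.5,130],[0,-0.5,142],[0,-0.5,145],[0,-0.5,145]],"twist":[0,0,0,0,0,0,0,0]}' 0 60
python3 -m pendant '{"xyz":[[0,0,0],[0,0,0],[0,0,0],[0,0,0],[0,0,0],[0,0,0],[0,0,0],[0,0,0]],"twist":[0,0,0,0,0,0,0,0]}' 1 60
python3 -m pendant '{"xyz":[[0,0,-10],[0,0,-30],[0,0,-60],[0,0,-100],[0,0,-140],[0,0,-180],[0,0,-200],[0,0,-200]],"twist":[0,0,0,0,0,0,0,0]}'
cat > st.py <<'E'
from h import *
def near(X,c,r,z0,z1): return (np.hypot(X[...,0]-c[0],X[...,1]-c[1])<r)&(X[...,2]>z0)&(X[...,2]<z1)
s=read_state(); print(s['eef_pos'],s['eef_rot'],s['wrist_force'],s['finger_gap'])
for n in ('scene','top'):
  P=[];D=[]
  for i in range(6):
    p,d=get_image(n); P.append(p); D.append(d)
  d=np.median(D,0); X=cloud(n,d); np.savez(f'{n}3.npz',p=np.mean(P,0),X=X,d=d)
  for lab,c,r,z0,z1 in (('col',(.465,.2),.05,.112,.1225),('cap',(.466,.2),.03,.1225,.128),('shaft',(.466,.2),.025,.135,.15),('nose',(.466,.2),.025,.15,.165),('pot',(.393,.22),.05,.082,.09),('rim',(.393,.22),.06,.028,.042),('base',(.42,.2),.13,.006,.025)):
    Y=X[near(X,c,r,z0,z1)]
    if len(Y)<4: print(n,lab,len(Y)); continue
    rc=cv2.minAreaRect((Y[:,:2]*1000).astype(np.float32)); print(n,lab,len(Y),np.round(Y.mean(0),4),np.round(rc[0],1),np.round(rc[1],1),round(rc[2],1))
E
python3 st.py
python3 - <<'E'
from h import *
a=np.load('scene3.npz')['p'][140:205,225:285,::-1]; b=np.load('top3.npz')['p'][148:208,200:260,::-1]
cv2.imwrite('pics/d.png',np.hstack([cv2.resize(x.astype(np.uint8),(400,430),interpolation=cv2.INTER_CUBIC) for x in (a,b)]))
E
```

```text
time: 4.07
eef_pos: [0.4291, -0.2866, 0.0145]
eef_rot: [180.0, 0.1, -37.0]
wrist_force: [-0.5, -0.2, 0.6]
finger_gap: 0.0851
grasp_force: 0.0
time: 4.73
eef_pos: [0.4304, -0.287, 0.0164]
eef_rot: [-180.0, -0.1, -37.0]
wrist_force: [-0.4, 1.1, 6.2]
finger_gap: 0.0332
grasp_force: 59.4
time: 5.4
eef_pos: [0.4316, -0.2881, 0.2211]
eef_rot: [-179.9, -0.5, -37.0]
wrist_force: [0.0, -0.5, -3.4]
finger_gap: 0.0332
grasp_force: 60.3
[ 0.43157875 -0.28808596  0.22108481] [-179.91597713   -0.50893235  -37.03218487] [ 0.02901379 -0.47464579 -3.36463782] 0.033152927964507285
scene col 71 [0.4603 0.1856 0.1172] [466.4 198.9] [55.2 56.3] 70.3
scene cap 35 [0.466  0.1933 0.125 ] [468.1 194.7] [31.1 39.8] 77.2
scene shaft 37 [0.466  0.1957 0.1425] [465.9 195.4] [15.4 27.9] 60.8
scene nose 13 [0.4676 0.1975 0.1534] [467.8 198.3] [ 8.5 14.3] 38.9
scene pot 95 [0.397  0.2204 0.0845] [398.  221.2] [53.6 55.7] 53.8
scene rim 127 [0.3979 0.2012 0.0357] [401.7 212.9] [53.  81.7] 79.2
scene base 331 [0.4044 0.2147 0.014 ] [396.6 220.9] [104.3 194.5] 34.6
top col 98 [0.4647 0.1956 0.1173] [464.8 202.4] [58.8 57.4] 73.1
top cap 35 [0.4636 0.198  0.1246] [467.2 201.6] [36.  38.4] 32.9
top shaft 24 [0.4648 0.1995 0.1452] [467.6 202.6] [21.7 22.4] 20.5
top nose 18 [0.4678 0.2014 0.1537] [467.5 202.1] [15.4 16.3] 57.9
top pot 0
top rim 0
top base 64 [0.4569 0.1921 0.0143] [435.6 235.9] [ 62.5 192. ] 34.1
```

View pics/d.png

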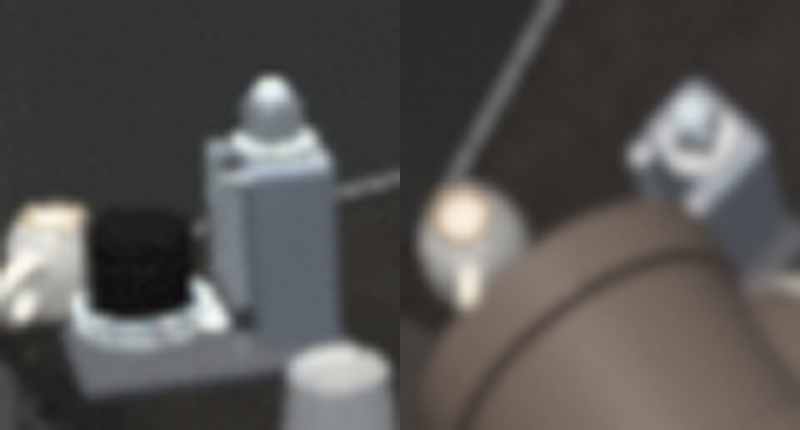

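The crop shows the bare square shaft with its domed nose (scene px ≈ 266,157) standing on the cap, with the table at its low end. Next I fit the shaft's centre and yaw to its side points.

Run:
```python
from h import *
from scipy.optimize import least_squares
def sd(Y,c,yaw,h):
    q=Y-c; ca,sa=np.cos(yaw),np.sin(yaw); a=np.abs(np.stack([q@[ca,sa],q@[-sa,ca]],-1))-h
    return np.where((a>0).all(-1),np.hypot(*np.maximum(a,0).T),a.max(-1))
for n in ('scene','top'):
    X=np.load(f'{n}3.npz')['X']
    m=(np.hypot(X[...,0]-.467,X[...,1]-.2)<.022)&(X[...,2]>.129)&(X[...,2]<.148)
    Y=X[m]
    # drop silhouette pixels (mixed depth)
    print(n,len(Y))
    best=[]
    for yaw in range(-45,45,5):
        f=lambda t: sd(Y[:,:2],np.array([t[0],t[1]]),np.radians(yaw),.011)*1000
        r=least_squares(f,[.467,.2],loss='soft_l1',x_scale=.001,diff_step=1e-4); best.append((yaw,round(r.cost,2),np.round(r.x*1000,1).tolist()))
    for b in best: print(b)
X=np.load('scene3.npz')['X'];P=np.load('scene3.npz')['p']
ang=np.radians(151); u=np.array([np.cos(ang),np.sin(ang)]); w=np.array([-u[1],u[0]])
for v in range(154,166):
    print(v,[(int(round(1000*((X[v,c,:2]-[.467,.2])@u))),int(round(1000*((X[v,c,:2]-[.467,.2])@w))),int(P[v,c].mean())) for c in range(258,275) if np.hypot(*(X[v,c,:2]-[.467,.2]))<.025], round(X[v,266,2],3))
```

```text
scene 48
(-45, np.float64(53.48), [469.7, 202.0])
(-40, np.float64(58.48), [469.8, 202.1])
(-35, np.float64(61.18), [469.9, 202.2])
(-30, np.float64(62.08), [469.9, 202.5])
(-25, np.float64(64.55), [470.0, 201.8])
(-20, np.float64(59.67), [470.2, 202.0])
(-15, np.float64(53.95), [469.9, 202.1])
(-10, np.float64(47.92), [469.9, 202.2])
(-5, np.float64(40.0), [470.1, 201.9])
(0, np.float64(28.95), [470.0, 201.7])
(5, np.float64(20.17), [469.9, 201.9])
(10, np.float64(13.34), [470.0, 202.3])
(15, np.float64(10.86), [470.1, 202.5])
(20, np.float64(12.96), [470.0, 202.3])
(25, np.float64(21.14), [469.7, 202.4])
(30, np.float64(33.36), [469.9, 202.5])
(35, np.float64(41.36), [469.9, 202.5])
(40, np.float64(47.79), [469.9, 202.2])
top 29
(-45, np.float64(29.17), [469.3, 202.5])
(-40, np.float64(29.37), [469.2, 202.3])
(-35, np.float64(29.68), [469.0, 202.4])
(-30, np.float64(27.6), [469.3, 202.0])
(-25, np.float64(25.29), [469.3, 202.1])
(-20, np.float64(23.1), [469.3, 202.1])
(-15, np.float64(21.43), [469.2, 202.3])
(-10, np.float64(20.5), [469.1, 202.6])
(-5, np.float64(18.67), [469.0, 20
[... 1503 characters left out ...]
, 5, 209), (-18, 5, 222), (-21, 3, 210)] 0.126
162 [(17, 5, 177), (13, 10, 205), (10, 12, 216), (6, 13, 212), (3, 14, 204), (0, 11, 196), (-4, 13, 202), (-7, 14, 213), (-11, 14, 212), (-14, 13, 211), (-18, 9, 204), (-21, 4, 193), (-25, 5, 171)] 0.125
163 [(17, -6, 130), (14, 9, 157), (10, 14, 185), (7, 15, 195), (3, 18, 194), (0, 19, 189), (-4, 18, 195), (-7, 19, 199), (-10, 16, 194), (-14, 12, 189), (-17, 13, 181), (-21, 12, 188)] 0.123
164 [(17, -8, 102), (14, 7, 130), (10, 15, 163), (7, 18, 179), (3, 19, 183), (0, 19, 181), (-3, 18, 183), (-7, 20, 183), (-10, 21, 188), (-14, 19, 190), (-17, 18, 188)] 0.12
165 [(18, -11, 125), (14, 6, 150), (10, 21, 172), (0, 24, 187), (-7, 23, 184)] 0.119
```

```bash
python3 -m pendant '{"xyz":[[-8,-12,-5],[-20,-32,-5],[-38,-60,-5],[-57,-90,-5],[-76,-120,-5],[-95,-151,-5],[-115,-182,-5],[-134,-213,-5],[-154,-244,-5],[-173,-275,-5],[-193,-306,-5],[-212,-336,-5],[-230,-364,-5],[-244,-386,-5],[-254,-403,-5],[-260,-412,-5],[-262,-415,-5],[-262,-415,-5],[-262,-415,-5]],"twist":[-2,-5,-8,-12,-15,-19,-22,-26,-29,-33,-36,-40,-43,-46,-49,-50.5,-51,-51,-51]}'
cat > fit.py <<'E'
from h import *
from scipy.optimize import least_squares
def sd(Y,c,yaw,h):
    q=Y-c; ca,sa=np.cos(yaw),np.sin(yaw); a=np.abs(np.stack([q@[ca,sa],q@[-sa,ca]],-1))-h
    return np.where((a>0).all(-1),np.hypot(*np.maximum(a,0).T),a.max(-1))
def fit(Y,c0,h,y0):
    b=[]
    for y in range(-45,45,3):
        r=least_squares(lambda t: sd(Y[:,:2],t[:2]/1000,np.radians(t[2]),h)*1000,[c0[0]*1000,c0[1]*1000,y],loss='soft_l1')
        b.append((r.cost/len(Y),r.x.round(1).tolist()))
    return min(b)
s=read_state(); e=s['eef_pos']; print(e,s['eef_rot'],s['wrist_force'],s['finger_gap'],s['joint_positions'].round(1))
for n in ('scene','top'):
  P=[];D=[]
  for i in range(4):
    p,d=get_image(n); P.append(p); D.append(d)
  X=cloud(n,np.median(D,0)); cv2.imwrite(f'pics/{n}4.png',p[...,::-1]); np.savez(f'{n}4.npz',p=np.mean(P,0),X=X)
  def sel(c,r,z0,z1): return X[(np.hypot(X[...,0]-c[0],X[...,1]-c[1])<r)&(X[...,2]>z0)&(X[...,2]<z1)]
  Y=sel((.469,.202),.022,.129,.148)
  if len(Y)>9: print(n,'shaft',len(Y),fit(Y,(.469,.202),.011,14))
  ub=e[2]-.0164; Y=sel(e,.026,ub+.003,ub+.047); print(n,'hub',len(Y), fit(Y,e,.017,14) if len(Y)>9 else '')
E
python3 fit.py
python3 - <<'E'
import cv2,numpy as np
a=cv2.imread('pics/scene4.png')[110:205,210:310]; b=cv2.imread('pics/top4.png')[110:205,190:290]
cv2.imwrite('pics/e.png',np.hstack([cv2.resize(x,(400,380),interpolation=cv2.INTER_CUBIC) for x in (a,b)]))
E
```

```text
time: 7.58
eef_pos: [0.4704, 0.2006, 0.2201]
eef_rot: [179.9, 0.0, 13.8]
wrist_force: [-0.6, -0.1, -3.2]
finger_gap: 0.0329
grasp_force: 60.3
[0.47038077 0.20056911 0.22005249] [1.79935573e+02 4.44197035e-02 1.38449532e+01] [-0.64127828 -0.0670834  -3.23521851] 0.03292713608079755 [  -9.6   14.8  -22.6  106.6    6.6   59.9 -111. ]
scene shaft 49 (np.float64(0.34053632333653233), [470.6, 202.3, 14.9])
scene hub 147 (np.float64(1.086701409350577), [471.1, 200.7, 13.9])
top shaft 23 (np.float64(0.4718265790068165), [469.4, 203.2, 17.3])
top hub 44 (np.float64(1.3507676477866413), [468.4, 200.4, 36.3])
```

View pics/e.png

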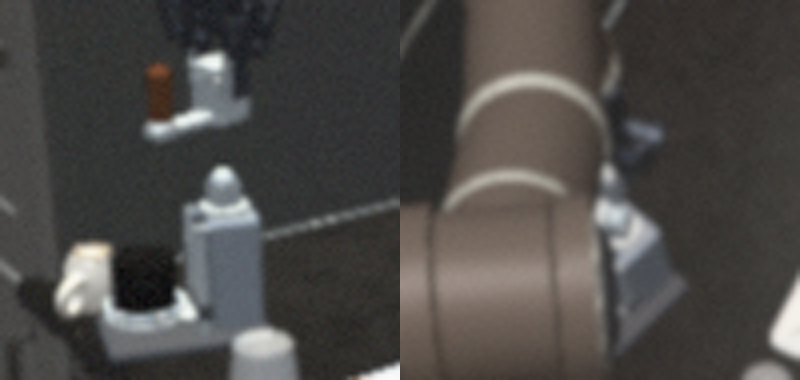

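The crank hangs level above the shaft with its grip to the left, over the pot side. The fits put the shaft about (−0.5, +1.7) mm from the hub, with yaw about 0.7° more. Correcting and lowering to the nose.

```bash
python3 -m pendant '{"xyz":[[0,-1.8,10],[0,-1.8,22],[0,-1.8,34],[0,-1.8,42],[0,-1.8,46],[0,-1.8,48],[0,-1.8,50],[0,-1.8,52],[0,-1.8,54],[0,-1.8,54]],"twist":[-0.7,-0.7,-0.7,-0.7,-0.7,-0.7,-0.7,-0.7,-0.7,-0.7]}' && python3 fit.py
```

```text
time: 8.82
eef_pos: [0.4702, 0.2036, 0.1664]
eef_rot: [180.0, -0.0, 14.7]
wrist_force: [0.5, -1.3, -3.3]
finger_gap: 0.0333
grasp_force: 60.4
[0.47024059 0.20363785 0.1663762 ] [ 1.79964686e+02 -3.53626174e-02  1.46711293e+01] [ 0.51948921 -1.34350081 -3.28888641] 0.03329112847289729 [ -10.5   18.4  -22.3  110.1    8.7   53.1 -112.4]
scene shaft 42 (np.float64(0.3698448795123245), [470.4, 202.3, 16.3])
scene hub 140 (np.float64(1.1581836279066047), [470.7, 203.3, 15.4])
top hub 3
```

```bash
python3 -m pendant '{"xyz":[[0,0.7,0],[0,0.7,2],[0,0.7,4],[0,0.7,5],[0,0.7,6],[0,0.7,6]],"twist":[-0.3,-0.3,-0.3,-0.3,-0.3,-0.3]}'
python3 - <<'E'
from station import *
for i in range(3):
    get_image('top'); s=read_state(); print(s['eef_pos'].round(4),s['eef_rot'].round(2),s['wrist_force'].round(2),s['torque'].round(2))
E
```

```text
time: 9.72
eef_pos: [0.4702, 0.2025, 0.16]
eef_rot: [179.9, 0.0, 14.9]
wrist_force: [1.9, -3.8, -1.7]
finger_gap: 0.0334
grasp_force: 60.9
[0.4702 0.2024 0.1599] [1.7994e+02 2.0000e-02 1.4950e+01] [ 2.   -4.68 -1.99] [-1.17 -0.54 -0.06]
[0.4702 0.2025 0.16  ] [1.7994e+02 2.0000e-02 1.4940e+01] [ 1.54 -5.04 -1.89] [-1.1  -0.58  0.01]
[0.4702 0.2025 0.1599] [1.7994e+02 2.0000e-02 1.4950e+01] [ 1.39 -5.16 -1.65] [-1.13 -0.5  -0.02]
```

```bash
python3 -m pendant '{"xyz":[[0.2,0.7,0],[0.2,0.7,1],[0.2,0.7,2],[0.2,0.7,3],[0.2,0.7,4],[0.2,0.7,4]],"twist":[0,0,0,0,0,0]}'
python3 - <<'E'
from station import *
for i in range(2):
    get_image('top'); s=read_state(); print(s['eef_pos'].round(4),s['eef_rot'].round(2),s['wrist_force'].round(2),s['torque'].round(2))
E
```

```text
time: 10.37
eef_pos: [0.4704, 0.2025, 0.156]
eef_rot: [180.0, 0.0, 15.0]
wrist_force: [1.2, -4.6, -3.1]
finger_gap: 0.0333
grasp_force: 60.8
[0.4703 0.2025 0.156 ] [1.7998e+02 2.0000e-02 1.4980e+01] [ 2.59 -5.19 -3.18] [-1.04 -0.52  0.03]
[0.4704 0.2025 0.156 ] [1.7998e+02 2.0000e-02 1.4980e+01] [ 2.3  -4.14 -2.96] [-1.06 -0.53 -0.01]
```

Sliding on freely (no vertical resistance). Continue to the cap.

```bash
python3 -m pendant '{"xyz":[[0.2,0.6,2],[0.2,0.6,4],[0.2,0.6,6],[0.2,0.6,8],[0.2,0.6,10],[0.2,0.6,11],[0.2,0.6,12],[0.2,0.6,12]],"twist":[0,0,0,0,0,0,0,0]}'
python3 - <<'E'
from station import *
for i in range(2):
    get_image('top'); s=read_state(); print(s['eef_pos'].round(4),s['eef_rot'].round(2),s['wrist_force'].round(2),s['torque'].round(2))
E
```

```text
time: 11.13
eef_pos: [0.4705, 0.2024, 0.144]
eef_rot: [-180.0, 0.0, 15.0]
wrist_force: [-0.6, -2.2, -4.0]
finger_gap: 0.0329
grasp_force: 60.5
[0.4705 0.2024 0.144 ] [-1.7998e+02  2.0000e-02  1.5000e+01] [-0.78 -2.65 -3.88] [-0.46  0.02 -0.04]
[0.4705 0.2024 0.144 ] [-1.7998e+02  3.0000e-02  1.5000e+01] [ 0.52 -1.66 -3.97] [-0.47  0.02 -0.1 ]
```

```bash
python3 -m pendant '{"xyz":[[0,0,1],[0,0,2],[0,0,3],[0,0,3]],"twist":[0,0,0,0]}'; python3 -m pendant '{"xyz":[[0,0,0.7],[0,0,1.3],[0,0,1.3]],"twist":[0,0,0]}'
```

```text
time: 11.57
eef_pos: [0.4705, 0.2024, 0.1414]
eef_rot: [-180.0, 0.0, 15.0]
wrist_force: [-2.8, -2.1, 1.8]
finger_gap: 0.0335
grasp_force: 61.2
time: 11.82
eef_pos: [0.4706, 0.2024, 0.1414]
eef_rot: [180.0, -0.0, 15.0]
wrist_force: [-8.1, -5.0, 15.1]
finger_gap: 0.0332
grasp_force: 63.0
```

Seated: the vertical force rises at TCP z = 0.1414, as expected. Release, go over to the grip (65 mm along tool −x) and pinch it.

```bash
python3 -m pendant '{"xyz":[[0,0,-1],[0,0,-1],[0,0,-1],[0,0,-1],[0,0,-1],[0,0,-1]],"twist":[0,0,0,0,0,0]}' 0 60
python3 -m pendant '{"xyz":[[0,0,-8],[0,0,-25],[0,0,-50],[0,0,-64],[0,0,-64],[-10,0,-64],[-30,0,-64],[-52,0,-64],[-65,0,-64],[-65,0,-64],[-65,0,-64]],"twist":[0,0,0,0,0,0,0,0,0,0,0]}'
cat > gr.py <<'E'
from fit import *
z=np.load('scene4.npz')['X']
def sel(c,r,a,b): return z[(np.hypot(z[...,0]-c[0],z[...,1]-c[1])<r)&(z[...,2]>a)&(z[...,2]<b)]
Y=sel((.4078,.1856),.02,.14,.19); print('grip',len(Y),Y.mean(0).round(4),Y[:,2].max())
Y=sel((.4706,.2024),.026,.13,.172); print('hub',len(Y),fit(Y,(.4706,.2024),.017,15)); Y=sel((.4706,.2024),.026,.168,.185); print('hubtop',np.median(Y,0))
Y=sel((.398,.221),.03,.078,.1); print('pottop',np.percentile(Y[:,2],[50,90]))
E
python3 gr.py
```

```text
time: 12.32
eef_pos: [0.4708, 0.2023, 0.1409]
eef_rot: [-180.0, -0.0, 15.0]
wrist_force: [-0.5, -0.6, -0.3]
finger_gap: 0.0854
grasp_force: 0.0
time: 13.23
eef_pos: [0.4071, 0.1849, 0.2046]
eef_rot: [180.0, 0.0, 15.0]
wrist_force: [0.3, -0.0, 0.2]
finger_gap: 0.0854
grasp_force: 0.0
[0.40711325 0.18489655 0.2045791 ] [1.79962675e+02 3.13747150e-02 1.50001122e+01] [ 0.29671869 -0.0390961   0.15141756] 0.08539090015061526 [  -8.9    9.5  -24.1  115.6    4.7   55.9 -110.3]
scene shaft 59 (np.float64(1.5001494909959479), [466.2, 195.9, 15.3])
scene hub 0 
top shaft 11 (np.float64(0.7510154940898633), [440.0, 197.9, 11.7])
top hub 0 
grip 77 [0.4019 0.1801 0.162 ] 0.1800083737051067
hub 159 (np.float64(0.5134773818075367), [468.8, 202.4, 13.5])
hubtop [0.46431239 0.19580507 0.17544678]
pottop [0.08444538 0.0854826 ]
```

```bash
python3 -m pendant '{"xyz":[[0,0,10],[0,0,28],[0,0,46],[0,0,55],[0,0,58],[0,0,58]],"twist":[0,0,0,0,0,0]}'
python3 -m pendant '{"xyz":[[0,0,0],[0,0,0],[0,0,0],[0,0,0],[0,0,0],[0,0,0],[0,0,0]],"twist":[0,0,0,0,0,0,0]}' 1 80
python3 - <<'E'
from h import *
p,d=get_image('scene'); cv2.imwrite('pics/f.png',cv2.resize(p[100:205,200:310,::-1],(660,600)))
s=read_state(); print(s['eef_pos'],s['wrist_force'])
# circle in tool axes (psi=15): crank angle 195-a, radius 65, relative to the start
for a in range(0,361,18):
    t=np.radians(180-a); print(a,np.round([65*np.cos(t)+65, -65*np.sin(t)],1))
E
```

```text
time: 14.13
eef_pos: [0.4075, 0.1852, 0.1461]
eef_rot: [180.0, 0.1, 15.0]
wrist_force: [0.4, 0.9, -0.2]
finger_gap: 0.0854
grasp_force: 0.0
time: 14.72
eef_pos: [0.4081, 0.1856, 0.1474]
eef_rot: [-180.0, -0.0, 15.0]
wrist_force: [-0.8, 0.2, 4.0]
finger_gap: 0.0183
grasp_force: 78.0
[0.40807234 0.18559173 0.14735486] [-1.57188082  0.09791318  4.51794383]
0 [ 0. -0.]
18 [  3.2 -20.1]
36 [ 12.4 -38.2]
54 [ 26.8 -52.6]
72 [ 44.9 -61.8]
90 [ 65. -65.]
108 [ 85.1 -61.8]
126 [103.2 -52.6]
144 [117.6 -38.2]
162 [126.8 -20.1]
180 [130.  -0.]
198 [126.8  20.1]
216 [117.6  38.2]
234 [103.2  52.6]
252 [85.1 61.8]
270 [65. 65.]
288 [44.9 61.8]
306 [26.8 52.6]
324 [12.4 38.2]
342 [ 3.2 20.1]
360 [0. 0.]
```

View pics/f.png

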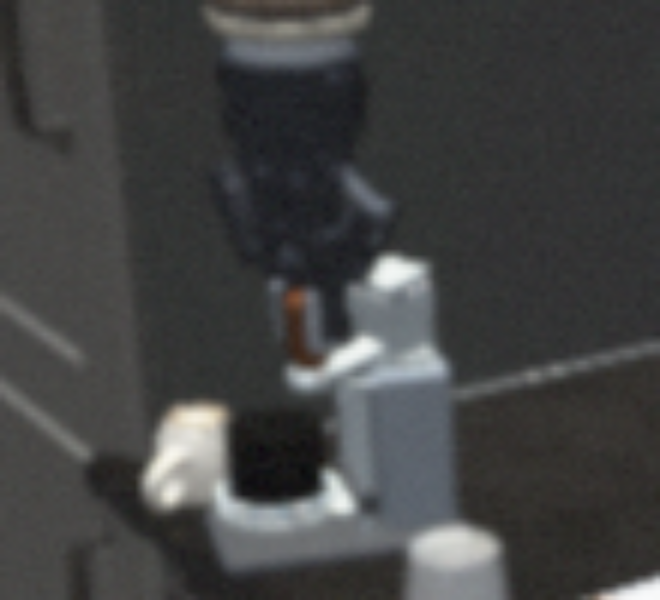

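The crank is seated on the cap and the fingers hold the wooden grip, clear of the pot. The stop can't come within the first 300° (at least 5 mm of travel), so I wind half a turn first.

```bash
python3 -m pendant '{"xyz":[[0.4,-7,0],[3.2,-20.1,0],[12.4,-38.2,0],[26.8,-52.6,0],[44.9,-61.8,0],[65,-65,0],[85.1,-61.8,0],[103.2,-52.6,0],[117.6,-38.2,0],[126.8,-20.1,0],[129.6,-7,0],[130,0,0],[130,0,0]],"twist":[0,0,0,0,0,0,0,0,0,0,0,0,0]}' - 80
cat > ft.py <<'E'
from h import *
import sys
s=read_state(); c=np.array([.4706,.2024]); r=s['eef_pos'][:2]-c; f=s['wrist_force']
a=np.degrees(np.arctan2(r[1],r[0])); u=r/np.hypot(*r); t=np.array([u[1],-u[0]])
print('r',round(1000*np.hypot(*r),1),'ang',round(a,1),'resist',round(-f[:2]@t,1),'radial',round(f[:2]@u,1),'fz',f[2].round(1),'z',s['eef_pos'][2].round(4),'J',s['joint_positions'].round(0))
E
python3 ft.py
```

```text
time: 15.85
eef_pos: [0.5375, 0.2198, 0.1494]
eef_rot: [-179.9, -0.5, 14.9]
wrist_force: [6.2, 2.0, 12.8]
finger_gap: 0.0187
grasp_force: 81.4
r 69.1 ang 14.6 resist 0.4 radial 6.5 fz 12.8 z 0.1494 J [ -11.   25.  -22.  102.   11.   54. -112.]
```

```bash
python3 -m pendant '{"xyz":[[0,0,0],[0,0,0],[0,0,0]],"twist":[0,0,0]}' ; python3 ft.py
python3 - <<'E'
from h import *
d=np.median([get_image('scene')[1] for i in range(4)],0); X=cloud('scene',d)
for lab,c,r,a,b in (('pot',(.398,.221),.03,.08,.1),('hubtop',(.4706,.2024),.025,.165,.19)):
    Y=X[(np.hypot(X[...,0]-c[0],X[...,1]-c[1])<r)&(X[...,2]>a)&(X[...,2]<b)]; print(lab,len(Y),np.median(Y,0).round(4) if len(Y) else '')
E
```

```text
time: 16.1
eef_pos: [0.5372, 0.2204, 0.1496]
eef_rot: [-179.9, -0.5, 14.9]
wrist_force: [6.3, 0.6, 11.2]
finger_gap: 0.0185
grasp_force: 81.4
r 69.0 ang 15.1 resist -1.1 radial 6.3 fz 11.2 z 0.1496 J [ -11.   25.  -22.  102.   11.   54. -112.]
pot 115 [0.3959 0.2156 0.0874]
hubtop 67 [0.4662 0.1927 0.1739]
```

Pot top rose from 84.4 to 87.4 mm, i.e. 3 mm for half a turn, as it should. Next half turn (still certainly short of the stop), easing up 1.5 mm.

```bash
python3 -m pendant '{"xyz":[[-0.4,7,-0.5],[-3.2,20.1,-1],[-12.4,38.2,-1.5],[-26.8,52.6,-1.5],[-44.9,61.8,-1.5],[-65,65,-1.5],[-85.1,61.8,-1.5],[-103.2,52.6,-1.5],[-117.6,38.2,-1.5],[-126.8,20.1,-1.5],[-129.6,7,-1.5],[-130,0,-1.5],[-130,0,-1.5]],"twist":[0,0,0,0,0,0,0,0,0,0,0,0,0]}' - 80
cat > m.py <<'E'
from ft import *
d=np.median([get_image('scene')[1] for i in range(4)],0); X=cloud('scene',d)
for lab,c,r,a,b in (('pot',(.398,.221),.03,.08,.103),('hubtop',(.4706,.2024),.025,.165,.19)):
    Y=X[(np.hypot(X[...,0]-c[0],X[...,1]-c[1])<r)&(X[...,2]>a)&(X[...,2]<b)]; print(lab,len(Y),np.median(Y,0).round(4) if len(Y) else '')
E
python3 m.py
```

```text
time: 17.38
eef_pos: [0.4106, 0.1878, 0.1499]
eef_rot: [-179.9, -0.4, 15.1]
wrist_force: [6.4, 1.1, 3.4]
finger_gap: 0.0187
grasp_force: 80.5
r 61.8 ang -166.3 resist 0.5 radial -6.5 fz 3.4 z 0.1499 J [  -9.   14.  -25.  119.    8.   48. -114.]
pot 126 [0.395  0.2141 0.0902]
hubtop 62 [0.4676 0.1911 0.1735]
```

```bash
python3 -m pendant '{"xyz":[[2,-7,0],[6.2,-20.1,0],[15.4,-38.2,0],[29.8,-52.6,0],[47.9,-61.8,0],[58,-64.2,0],[68,-65,0],[78.2,-64.2,0],[88.1,-61.8,0]],"twist":[0,0,0,0,0,0,0,0,0]}' - 80
python3 m.py
```

```text
time: 18.33
eef_pos: [0.4759, 0.2685, 0.1492]
eef_rot: [180.0, 0.1, 15.1]
wrist_force: [-7.8, -2.7, 14.1]
finger_gap: 0.0184
grasp_force: 82.3
r 66.3 ang 85.4 resist 7.6 radial -3.3 fz 14.1 z 0.1492 J [ -15.   23.  -25.  106.   12.   53. -120.]
pot 133 [0.3938 0.2126 0.0919]
hubtop 66 [0.4656 0.1918 0.1742]
```

```bash
python3 - <<'E'
import numpy as np
P=lambda a: np.array([-65*np.cos(np.radians(a)),-65*np.sin(np.radians(a))])
for a in range(108,420,8): print(a+8,[ (P(a+k)-P(a)).round(1).tolist() for k in (4,8)])
E
cat > gate.py <<'E'
import sys
from ft import *
w=-f[:2]@t; sys.exit(0 if w<float(sys.argv[1]) else 1)
E
python3 -m pendant '{"xyz":[[0,0,-0.7],[0,0,-1.5],[0,0,-1.5]],"twist":[0,0,0]}' >/dev/null; python3 ft.py
```

```text
116 [[4.3, 1.6], [8.4, 3.4]]
124 [[4.0, 2.1], [7.9, 4.5]]
132 [[3.7, 2.7], [7.1, 5.6]]
140 [[3.3, 3.2], [6.3, 6.5]]
148 [[2.8, 3.6], [5.3, 7.3]]
156 [[2.3, 3.9], [4.3, 8.0]]
164 [[1.7, 4.2], [3.1, 8.5]]
172 [[1.1, 4.4], [1.9, 8.9]]
180 [[0.5, 4.5], [0.6, 9.0]]
188 [[-0.2, 4.5], [-0.6, 9.0]]
196 [[-0.8, 4.5], [-1.9, 8.9]]
204 [[-1.4, 4.3], [-3.1, 8.5]]
212 [[-2.0, 4.1], [-4.3, 8.0]]
220 [[-2.5, 3.8], [-5.3, 7.3]]
228 [[-3.0, 3.4], [-6.3, 6.5]]
236 [[-3.5, 2.9], [-7.1, 5.6]]
244 [[-3.8, 2.4], [-7.9, 4.5]]
252 [[-4.1, 1.8], [-8.4, 3.4]]
260 [[-4.4, 1.3], [-8.8, 2.2]]
268 [[-4.5, 0.6], [-9.0, 0.9]]
276 [[-4.5, 0.0], [-9.1, -0.3]]
284 [[-4.5, -0.6], [-8.9, -1.6]]
292 [[-4.4, -1.3], [-8.6, -2.8]]
300 [[-4.1, -1.8], [-8.2, -4.0]]
308 [[-3.8, -2.4], [-7.5, -5.1]]
316 [[-3.5, -2.9], [-6.7, -6.1]]
324 [[-3.0, -3.4], [-5.8, -6.9]]
332 [[-2.5, -3.8], [-4.8, -7.7]]
340 [[-2.0, -4.1], [-3.7, -8.3]]
348 [[-1.4, -4.3], [-2.5, -8.7]]
356 [[-0.8, -4.5], [-1.3, -9.0]]
364 [[-0.2, -4.5], [0.0, -9.1]]
372 [[0.5, -4.5], [1.3, -9.0]]
380 [[1.1, -4.4], [2.5, -8.7]]
388 [[1.7, -4.2], [3.7, -8.3]]
396 [[2.3, -3.9], [4.8, -7.7]]
404 [[2.8, -3.6], [5.8, -6.9]]
412 [[3.3, -3.2], [6.7, -6.1]]
420 [[3.7, -2.7], [7.5, -5.1]]
r 65.9 ang 84.3 resist -0.4 radial -0.6 fz 3.5 z 0.15 J [ -15.   23.  -24.  106.   12.   53. -120.]
```

```bash
p="python3 -m pendant"; 
$p '{"xyz":[[4.3,1.6,0],[8.4,3.4,0],[8.4,3.4,0]],"twist":[0,0,0]}' >/dev/null; python3 gate.py 8 &&
$p '{"xyz":[[4,2.1,0],[7.9,4.5,0],[7.9,4.5,0]],"twist":[0,0,0]}' >/dev/null && python3 gate.py 8 &&
$p '{"xyz":[[3.7,2.7,0],[7.1,5.6,0],[7.1,5.6,0]],"twist":[0,0,0]}' >/dev/null && python3 gate.py 8 &&
$p '{"xyz":[[3.3,3.2,0],[6.3,6.5,0],[6.3,6.5,0]],"twist":[0,0,0]}' >/dev/null && python3 gate.py 8; python3 m.py
```

```text
r 66.5 ang 76.8 resist 3.7 radial -0.3 fz 5.2 z 0.1498 J [ -15.   24.  -24.  105.   12.   54. -119.]
r 67.0 ang 69.0 resist 3.3 radial -1.0 fz 5.0 z 0.1498 J [ -15.   24.  -24.  104.   12.   54. -119.]
r 67.4 ang 61.2 resist 3.0 radial -0.3 fz 4.7 z 0.1499 J [ -14.   25.  -24.  104.   12.   54. -118.]
r 67.8 ang 53.3 resist 4.0 radial 0.5 fz 4.4 z 0.1499 J [ -13.   25.  -24.  103.   12.   54. -117.]
r 67.8 ang 53.3 resist 4.0 radial 0.5 fz 4.4 z 0.1499 J [ -13.   25.  -24.  103.   12.   54. -117.]
pot 134 [0.3939 0.2106 0.0922]
hubtop 59 [0.4658 0.1943 0.1727]
```

Winding resistance is a clean 3.5 N. Continuing in gated 8° steps.

```bash
p="python3 -m pendant"; 
$p '{"xyz":[[2.8,3.6,0],[5.3,7.3,0],[5.3,7.3,0]],"twist":[0,0,0]}' >/dev/null; python3 gate.py 7 &&
$p '{"xyz":[[2.3,3.9,0],[4.3,8,0],[4.3,8,0]],"twist":[0,0,0]}' >/dev/null && python3 gate.py 7 &&
$p '{"xyz":[[1.7,4.2,0],[3.1,8.5,0],[3.1,8.5,0]],"twist":[0,0,0]}' >/dev/null && python3 gate.py 7 &&
$p '{"xyz":[[1.1,4.4,0],[1.9,8.9,0],[1.9,8.9,0]],"twist":[0,0,0]}' >/dev/null && python3 gate.py 7 &&
$p '{"xyz":[[0.5,4.5,0],[0.6,9,0],[0.6,9,0]],"twist":[0,0,0]}' >/dev/null && python3 gate.py 7 &&
$p '{"xyz":[[-0.2,4.5,0],[-0.6,9,0],[-0.6,9,0]],"twist":[0,0,0]}' >/dev/null && python3 gate.py 7 &&
$p '{"xyz":[[-0.8,4.5,0],[-1.9,8.9,0],[-1.9,8.9,0]],"twist":[0,0,0]}' >/dev/null && python3 gate.py 7; python3 m.py
```

```text
r 68.1 ang 45.1 resist 2.8 radial 2.1 fz 3.6 z 0.1501 J [ -13.   25.  -23.  102.   12.   55. -116.]
r 68.4 ang 37.3 resist 2.0 radial 1.9 fz 2.8 z 0.1501 J [ -12.   26.  -23.  102.   12.   55. -115.]
r 68.6 ang 29.6 resist 3.0 radial 3.2 fz 3.1 z 0.1502 J [ -11.   26.  -23.  102.   12.   55. -114.]
r 68.8 ang 21.9 resist 3.1 radial 3.1 fz 3.3 z 0.1503 J [ -11.   26.  -23.  102.   12.   55. -114.]
r 68.8 ang 14.4 resist 2.8 radial 3.1 fz 3.7 z 0.1503 J [ -10.   26.  -23.  102.   12.   55. -113.]
r 68.9 ang 6.9 resist 2.3 radial 3.6 fz 5.3 z 0.1504 J [  -9.   26.  -23.  102.   12.   55. -112.]
r 68.8 ang -0.8 resist 2.7 radial 4.2 fz 5.1 z 0.1504 J [  -8.   25.  -23.  102.   12.   54. -111.]
r 68.8 ang -0.8 resist 2.7 radial 4.2 fz 5.1 z 0.1504 J [  -8.   25.  -23.  102.   12.   54. -111.]
pot 142 [0.3938 0.2121 0.0932]
hubtop 67 [0.4661 0.1905 0.1735]
```

```bash
p="python3 -m pendant"; 
$p '{"xyz":[[-1.4,4.3,0],[-3.1,8.5,0],[-3.1,8.5,0]],"twist":[0,0,0]}' >/dev/null; python3 gate.py 7 &&
$p '{"xyz":[[-2,4.1,0],[-4.3,8,0],[-4.3,8,0]],"twist":[0,0,0]}' >/dev/null && python3 gate.py 7 &&
$p '{"xyz":[[-2.5,3.8,0],[-5.3,7.3,0],[-5.3,7.3,0]],"twist":[0,0,0]}' >/dev/null && python3 gate.py 7 &&
$p '{"xyz":[[-3,3.4,0],[-6.3,6.5,0],[-6.3,6.5,0]],"twist":[0,0,0]}' >/dev/null && python3 gate.py 7 &&
$p '{"xyz":[[-3.5,2.9,0],[-7.1,5.6,0],[-7.1,5.6,0]],"twist":[0,0,0]}' >/dev/null && python3 gate.py 7 &&
$p '{"xyz":[[-3.8,2.4,0],[-7.9,4.5,0],[-7.9,4.5,0]],"twist":[0,0,0]}' >/dev/null && python3 gate.py 7 &&
$p '{"xyz":[[-4.1,1.8,0],[-8.4,3.4,0],[-8.4,3.4,0]],"twist":[0,0,0]}' >/dev/null && python3 gate.py 7; python3 m.py
```

```text
r 68.7 ang -8.2 resist 3.3 radial 5.1 fz 6.2 z 0.1504 J [  -7.   25.  -23.  103.   12.   54. -110.]
r 68.5 ang -15.9 resist 2.3 radial 3.9 fz 6.5 z 0.1504 J [  -6.   25.  -23.  104.   11.   54. -109.]
r 68.2 ang -22.9 resist 6.9 radial 3.4 fz 4.2 z 0.1506 J [  -6.   24.  -23.  104.   11.   54. -108.]
r 67.8 ang -27.3 resist 16.3 radial 4.7 fz -0.6 z 0.1514 J [  -5.   23.  -23.  105.   11.   53. -108.]
r 67.8 ang -27.3 resist 16.3 radial 4.7 fz -0.6 z 0.1514 J [  -5.   23.  -23.  105.   11.   53. -108.]
pot 146 [0.3937 0.212  0.0935]
hubtop 58 [0.4647 0.192  0.174 ]
```

Firm: 16.3 N, about 13 N above winding. Hold briefly, ease off part of the load, then let go and lift clear.

```bash
p="python3 -m pendant"; 
$p '{"xyz":[[0,0,0],[0,0,0],[0,0,0],[0,0,0]],"twist":[0,0,0,0]}' >/dev/null; python3 m.py
$p '{"xyz":[[2,-2,0],[4,-4,0],[6,-5.2,0],[6,-5.2,0]],"twist":[0,0,0,0]}' >/dev/null; python3 ft.py
```

```text
r 67.8 ang -27.1 resist 14.2 radial 4.4 fz -0.4 z 0.1512 J [  -5.   23.  -23.  105.   11.   53. -108.]
pot 138 [0.3942 0.2111 0.0936]
hubtop 57 [0.4649 0.1926 0.1737]
r 68.3 ang -23.0 resist 5.6 radial 3.2 fz 5.1 z 0.1505 J [  -6.   24.  -23.  104.   11.   54. -108.]
```

```bash
p="python3 -m pendant"; 
$p '{"xyz":[[0,0,0],[0,0,0],[0,0,0],[0,0,0],[0,0,0],[0,0,0]],"twist":[0,0,0,0,0,0]}' 0; python3 ft.py
$p '{"xyz":[[0,0,-6],[0,0,-20],[0,0,-40],[0,0,-65],[0,0,-95],[0,0,-120],[0,0,-130],[0,0,-130],[0,0,-130]],"twist":[0,0,0,0,0,0,0,0,0]}'; python3 m.py
python3 - <<'E'
from h import *
p,d=get_image('scene'); cv2.imwrite('pics/g.png',cv2.resize(p[100:240,180:330,::-1],(640,600)))
E
```

```text
time: 24.5
eef_pos: [0.5322, 0.174, 0.1497]
eef_rot: [180.0, 0.1, 15.0]
wrist_force: [-0.7, -0.2, -0.3]
finger_gap: 0.0848
grasp_force: 0.0
r 67.9 ang -24.7 resist -0.5 radial -0.5 fz -0.3 z 0.1497 J [  -5.   24.  -23.  105.   11.   54. -108.]
time: 25.25
eef_pos: [0.5324, 0.1742, 0.2797]
eef_rot: [180.0, -0.0, 15.0]
wrist_force: [0.2, -0.2, -0.4]
finger_gap: 0.0853
grasp_force: 0.0
r 67.9 ang -24.5 resist -0.1 radial 0.3 fz -0.4 z 0.2797 J [  -4.   17.  -24.   96.    7.   69. -105.]
pot 140 [0.394  0.2116 0.0936]
hubtop 57 [0.4657 0.1918 0.1743]
```

View pics/g.png

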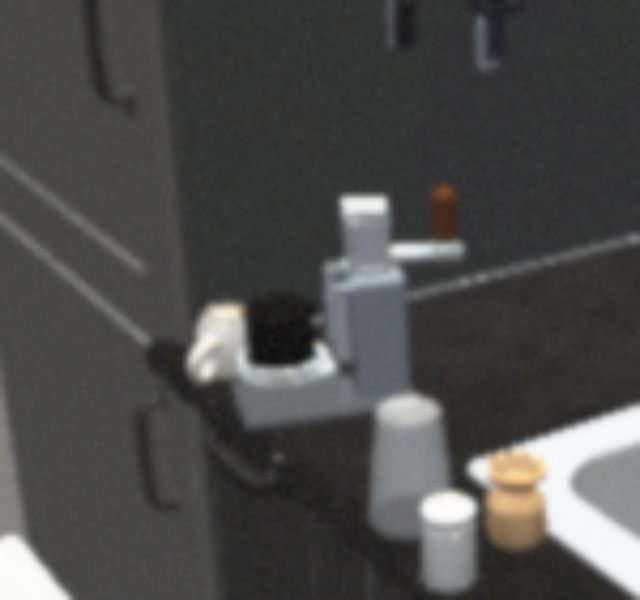

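The crank sits upright on the shaft with its grip to the right, at about crop px (445,210). The table is raised, the bystanders are undisturbed and the gripper is clear.

```bash
python3 -c "
from station import *
print(sign_off())"
```

```text
the job is handed in; nothing more can be done
None
```

I fitted the crank fully onto the shaft and wound it clockwise until the table was firm against its top stop (about 13 N above winding), then released it, lifted clear and handed the job in; the judge returned no result.

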